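# Clamp a culture dish with the coarse ring of a coaxial coarse/fine drive

### The arm

A 6-joint arm with a two-finger parallel gripper is mounted at the origin on a cart in front of the work surface, level with it; the furniture and walls round the work are solid. World frame = base frame: x ahead of the robot, y to its left, z up, the work surface at z = 0. Lengths are in m, angles in rad, forces in N, time in s.
With the tool pointing down it reaches from about 0.2 to 0.875 m from the base axis. Payload 3.4 kg.
Tool frame: the origin (TCP) lies between the finger pads; the fingertips stand 25 mm ahead of it and the grasp point (between the pads) lies 6 mm ahead of it (r.nose_length is the z of the fingertips in the tool frame, in m); z points along the fingers, y is the line along which they close (so a half turn about z gives the same grasp; the last joint's range is limited). The gripper opens to 94 mm and grips with 3 to 60 N. Pads are 16 mm wide; open, the fingers measure 119 mm over their backs; the gripper's body (75 mm by 177 mm) begins 78 mm behind the grasp point.
Start: joints at [1.114, 0.276, 1.505, -0, 1.361, -0.121], TCP at [0.189, 0.543, 0.205] pointing down, gripper open.
Joint ranges: [-2.89, 2.89], [-0.75, 2.08], [0.22, 2.7], [-1.18, 4.32], [0.11, 2.71], [-2.7, 2.7]. Speed limits (rad/s): [2.57, 2.57, 3.14, 3.14, 3.14, 3.14].

### API

Orientations are given as a unit quaternion [w, x, y, z].
In Python, from plant import r, gripper_to, inverse_kinematics, vision, models, telemetry gives the robot as it stands. Calls block until the motion is done:
- r.move_to(position, orientation): joint-space move of the TCP to a pose.
- r.move_l(position, rot=None, vel=0.15, guard=None): straight line of the TCP; rot=None keeps the orientation; vel is the mean speed in m/s. With guard (N) it stops when the force on the tool has changed by that much, and returns True; else False.
- r.movej(angles): joint-space move.
- gripper_to(opening, f_grip=None): finger opening in m; f_grip is the grip in N (None keeps the last); returns when the fingers have stopped.
- r.hold(seconds).
- inverse_kinematics(position, orientation): joint angles nearest the present ones, or None.
- vision.snapshot(name): name is "scene" or "side" or "wrist"; returns the picture (400x640x3 uint8, red, green, blue); there is no depth.
- vision.get_calibration(name): a dict with "fx", "fy", "cx", "cy" (pixels), "position" and "orientation" of the camera in the world. Camera axes: x right, y down, z forward; pixel columns grow to the right and rows downward; lengths in m; the calibration is good to about 2 mm. A picture is of the moment at which its call begins: read the wrist's pose just before it. get_calibration takes no time and is no camera call; for the wrist camera it gives the pose at the moment of the call.
A pose or a line that the arm cannot do raises r.PlanningError and nothing moves.
- r.sign_off(): hands the job in; it is judged then, once.
Trained networks look in the newest picture that a camera, given by its name, has taken for a name from the list of things; names that differ only in an ending like _2 or _b are one class to them, and where a whole thing is asked for, a point or a joint stands for the part that bears it (a point fixed in the world has none). Each returns a list of dicts, best first, with "score" (0 to 1); they miss things now and then, are a little off and sometimes report something else, mostly with a low value. They report only what shows in the picture. A call takes as long as a camera call. They do not tell look-alikes from the thing itself.
- models.boxes_of(thing, camera): "at" ([x, y, z] in m, in world coordinates, good to about 4 mm: the middle of the surface that is visible of it).
- models.regions_of(thing, camera): "pixels" (400x640 bool, what is visible of it).
- models.mark_of(thing, camera): "at" ([x, y, z] in m, in world coordinates, good to about 4 mm: a listed point, or the origin of a listed thing).
Readings, each from a call of its own:
- telemetry.current_t(): time.
- telemetry.current_joints(): joint angles.
- telemetry.current_dq(): joint speeds.
- telemetry.current_joint_efforts(): joint torques, N m.
- telemetry.current_ee_pos(): TCP position.
- telemetry.current_tool_rot(): TCP orientation.
- telemetry.current_wrist_force(): force on the tool from outside, world axes, zero at the start.
- telemetry.current_torque(): the same for the moment, N m.
- telemetry.current_opening(): finger opening in m.
- telemetry.current_finger_force(): force on a finger pad.
Only numpy, scipy, OpenCV 4.12 (cv2) and the standard library are available. Lean on these libraries where they do the work, as an engineer would, in place of code of your own. Each camera call takes 0.05 s, during which the arm holds its last target. There are 200 camera calls.

### The job

Push the tray with the culture dish fully home under the press, then lower the press with the outer (coarse) ring of the two-part knob only, until the sprung foot holds the dish with a light pressure of about 8 N, and let go. Leave the inner (fine) knob as it is set, never press the dish hard (16 N is too much), do not handle the dish or the press arm, and do not shift the things standing round the station.

Things in the scene. Friction and masses are not known exactly. Their poses are not given: they have to be found in the camera images.
- station: fixed dish clamp, grey base plate 220 x 250 mm. Origin: underside of the plate, 5 mm to the left of its middle; x points to its back, y to its left, z up. A white pod (88 x 88 mm, top at z = 45 mm) carries the two-part knob on the right; the press with its steel column (column axis at x 85, y 60 mm, top at z = 105 mm) is on the left, joined by a low white drive housing (top 39 mm) at the back.
- ring_axis (a point): point on the upright common axis of the two knobs, at the height of the outer ring's top face (x -20, y -70, z 61 mm in the station frame). The outer coarse ring is a black knurled disc 62 mm across and 15 mm high, from 1 to 16 mm above the white pod. The inner fine knob stands on top of it: aluminium, 36 mm across at its foot, 27 mm above, 16 mm high, its top 16.5 mm above this point.
- coarse_ring (a joint): outer ring's angle in rad, clockwise positive seen from above; 0.1 to 0.3 at the start, at most 3.2. Each rad clockwise lowers the press arm by 12 mm. About 0.22 N m turns it freely, plus 0.012 N m per newton of foot pressure: 8 N takes 0.19 rad beyond first touch. It stays where left; at a standstill its friction may show in the wrist torque in either sense, the foot's share only anticlockwise
- fine_knob (a joint): angle of the inner knob in rad, clockwise positive seen from above, anywhere from -1.5 to 1.5 at the start; it turns very easily and must stay as set (its pointer tip may move by less than 3 mm, about 0.12 rad)
- fine_pointer (a point): tip of the red pointer at the foot of the inner knob, 25 mm from the knob axis, lying just above the outer ring's top face and inside its edge
- tray (a joint): travel of the aluminium dish tray in m: 0 = out towards the robot, 0.050 = fully home against its stop under the press; it slides along the station's x with a drag of about 2.5 N
- tab_face (a point): middle of the front face of the blue upright plate at the front of the tray (8 mm thick, 44 mm wide, 46 mm high). The point is 45 mm above the worktop, 11 mm below the plate's top edge; the tray is pushed home on this face, along the station's +x. Axes as the station's
- clamp_axis (a point): point on the tray's floor straight below the foot (14 mm above the worktop): the dish's centre lies here when the tray is home
- dish: round culture dish, 62 mm across, 12 mm high, loose in the tray between low rims; origin at the centre of its underside
- press_arm: white press arm sliding on the column, with all it carries: collar, steel rod and a red foot 18 mm across with a rubber sole. Origin on the column axis at the arm's mid height, 77 mm above the worktop when the ring reads 0. The foot is sprung, 3.5 N per mm. The rod is clamped at a different height every time (7 mm range): the sole starts 3 to 13 mm above the dish, and the touch must be felt or seen
- beaker_b: small clear beaker, 51 mm across, 55 mm high, standing loose to the right of the station; origin at the centre of its underside
- bottle_bench_3: small brown bottle with a white cap, 35 mm across, 71 mm high, standing loose behind the station; origin at the centre of its underside
- label_tape: roll of label tape lying flat, 62 mm across, 20 mm high, loose to the left of the station; origin at the centre of its underside
Not all that is in view belongs to the job. What is shaped like the dish but orange is not meant.

How it is judged:
On the way, in this order (a step that is already met when the one before it is completed fails the run):
1. the tray is pushed fully home, the foot still clear of the dish (value of joint tray above 0.0475 m and contact force between press_arm and dish below 0.5 N), for 0.2 s.
2. the foot presses the dish lightly (contact force between press_arm and dish between 4 and 12 N), for 0.3 s.
At the end, for the whole second after the job is handed in: The tray is home (within 2.5 mm of its stop), the dish is centred under the foot within 6 mm, the foot presses it with 4 to 12 N, and the inner knob's pointer is within 3 mm of where it stood (all of step 2 and value of joint tray above 0.0475 m and horizontal distance between dish and clamp_axis below 0.006 m and distance of fine_pointer from where it was at the start of the episode below 0.003 m); the robot touches nothing.
It fails at once if the foot presses the dish with more than 16 N (contact force between press_arm and dish above 16 N).
It fails at once if the inner knob is turned (its pointer moves by more than 3 mm) (distance of fine_pointer from where it was at the start of the episode above 0.003 m).
It fails at once if the robot handles the press arm (contact force between the arm and press_arm above 3 N).
It fails at once if the robot handles the dish (contact force between the arm and dish above 3 N).
It fails at once if a bystander is shifted by more than 20 mm (distance of any of beaker_b, bottle_bench_3, label_tape from where it was at the start of the episode above 0.02 m).
It also fails if it takes over 61 s, if anything falls off the work surface, if the arm or the gripper's body presses on something with over 40 N, if the wrist force passes 120 N, or if a joint passes its speed limit or range.

## Working session

There is one attempt and no reset: what is moved stays moved. The work goes in short steps, each a Python script; the robot and the scene stay as the last script left them, time stands still between calls to the robot, and variables do not carry over. Pictures are saved under pics/ and viewed, at most 10 in all, crops included, and the job is handed in when it is done.

```bash
ls; mkdir -p pics
python3 - <<'E'
from plant import r, gripper_to, inverse_kinematics, vision, models, telemetry
import cv2, numpy as np
for c in ["scene","side"]:
    im=vision.snapshot(c); cv2.imwrite(f"pics/{c}0.png",im[:,:,::-1])
    k=vision.get_calibration(c); print(c,{a:np.round(b,3) for a,b in k.items()})
    for n in ["station","ring_axis","fine_pointer","tab_face","clamp_axis","dish","press_arm","beaker_b","bottle_bench_3","label_tape"]:
        print(n,[(np.round(d["at"],3).tolist(),round(d["score"],2)) for d in models.mark_of(n,c)[:3]])
print(telemetry.current_t(), telemetry.current_tool_rot(), r.nose_length)
E
```

```text
pics
scene {'fx': np.float64(402.018), 'fy': np.float64(402.018), 'cx': np.float64(312.254), 'cy': np.float64(204.214), 'position': array([-0.02 , -0.444,  0.532]), 'orientation': array([-0.427,  0.769, -0.414,  0.233])}
station [([0.567, -0.114, 0.0], 0.85), ([0.584, -0.305, 0.0], 0.6)]
ring_axis [([0.544, -0.188, 0.063], 0.93)]
fine_pointer [([0.542, -0.214, 0.063], 0.66)]
tab_face [([0.5, -0.056, 0.051], 0.77)]
clamp_axis [([0.596, -0.059, 0.014], 0.77)]
dish [([0.38, -0.129, -0.0], 0.94), ([0.705, -0.17, -0.002], 0.72), ([0.46, 0.073, -0.0], 0.59)]
press_arm [([0.65, -0.058, 0.077], 0.79)]
beaker_b [([0.588, -0.307, 0.001], 0.6)]
bottle_bench_3 [([0.704, -0.169, -0.004], 0.83)]
label_tape [([0.591, 0.053, 0.002], 0.95), ([0.65, -0.058, 0.078], 0.39)]
side {'fx': np.float64(382.449), 'fy': np.float64(382.449), 'cx': np.float64(315.901), 'cy': np.float64(202.43), 'position': array([ 0.037, -0.271,  0.699]), 'orientation': array([-0.306,  0.76 , -0.53 ,  0.221])}
station [([0.565, -0.119, 0.004], 0.95), ([0.596, -0.056, 0.013], 0.61)]
ring_axis [([0.546, -0.192, 0.06], 0.86)]
fine_pointer [([0.541, -0.214, 0.059], 0.78)]
tab_face [([0.5, -0.053, 0.042], 0.96), ([0.59, 0.05, -0.004], 0.31)]
clamp_axis [([0.599, -0.056, 0.014], 0.7), ([0.498, -0.054, 0.047], 0.25)]
dish [([0.456, 0.072, -0.001], 0.93), ([0.549, -0.059, 0.012], 0.59)]
press_arm [([0.65, -0.059, 0.076], 0.74)]
beaker_b [([0.581, -0.308, 0.0], 0.97)]
bottle_bench_3 [([0.702, -0.167, -0.0], 0.66)]
label_tape [([0.588, 0.05, -0.002], 0.69)]
1.1 [2.49620866e-05 1.67095988e-01 9.85940632e-01 2.86876838e-05] 0.025
```

View pics/scene0.png

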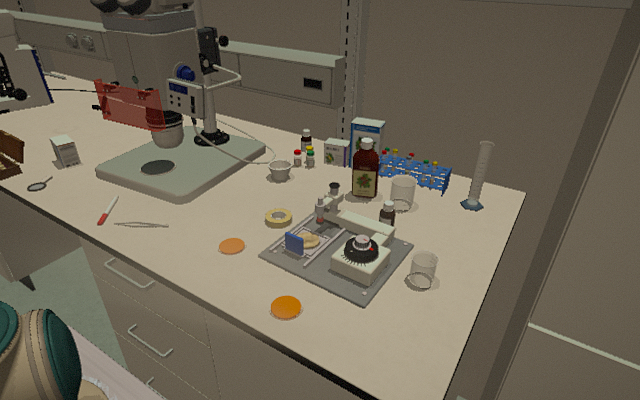

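View pics/side0.png

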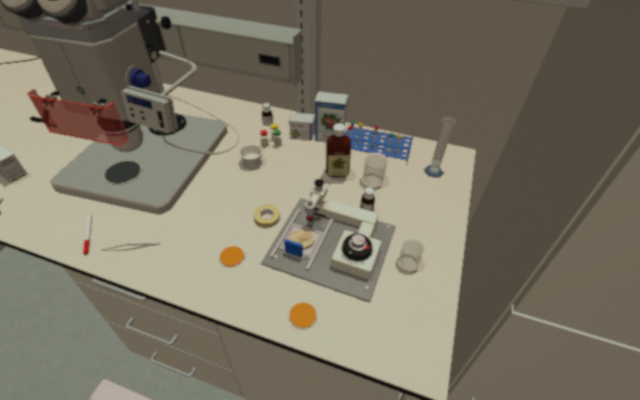

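The station lies square to the world: knob axis near (0.545, -0.190), tab face near (0.500, -0.055). The dish is in the tray, and the orange discs are decoys. I'll go above the tab and look once.

```bash
cat > h.py <<'E'
from plant import r, gripper_to, inverse_kinematics, vision, models, telemetry as T
import cv2, numpy as np
def save(c,n):
    im=vision.snapshot(c); cv2.imwrite(f"pics/{n}.png",im[:,:,::-1]); return im
def marks(c,names):
    for n in names: print(c,n,[(np.round(d["at"],4).tolist(),round(d["score"],2)) for d in models.mark_of(n,c)[:2]])
def st(): print("t",round(T.current_t(),2),"p",np.round(T.current_ee_pos(),4),"F",np.round(T.current_wrist_force(),2),"M",np.round(T.current_torque(),3),"q6",round(T.current_joints()[5],4))
E
python3 - <<'E'
from h import *
gripper_to(0.0,20)
r.move_to([0.43,-0.09,0.22],[0,0,1,0]); st()
c=vision.get_calibration("wrist"); print(np.round(c["position"],3),np.round(c["orientation"],3),c["fx"])
save("wrist","w1"); marks("wrist",["ring_axis","fine_pointer","tab_face","clamp_axis","dish","press_arm"])
E
```

```text
t 4.92 p [ 0.4302 -0.0895  0.22  ] F [-0.61 -0.33  1.02] M [-0.028 -0.009  0.027] q6 -1.9356
[ 0.355 -0.09   0.399] [0.091 0.701 0.702 0.091] 310.7490251395114
wrist ring_axis [([0.5445, -0.1888, 0.0582], 0.89)]
wrist fine_pointer [([0.5397, -0.2166, 0.063], 0.85)]
wrist tab_face [([0.5004, -0.0554, 0.0452], 0.93)]
wrist clamp_axis []
wrist dish [([0.3794, -0.1236, -0.0018], 0.88), ([0.5511, -0.0591, 0.0141], 0.75)]
wrist press_arm []
```

View pics/w1.png

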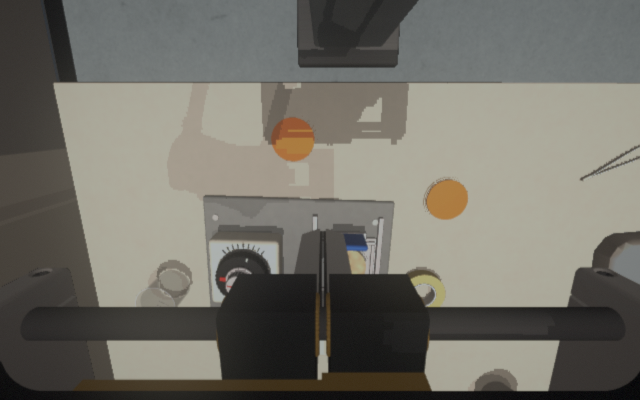

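The picture shows the blue tab at (355,241) clear ahead, the knob at (243,275) with its red pointer at (222,280), and the dish behind the tab. Pushing the tray now.

Run:
```python
from h import *
r.move_l([0.465,-0.055,0.12],vel=0.15)
r.move_l([0.465,-0.055,0.066],vel=0.08); st()
print(r.move_l([0.535,-0.055,0.066],vel=0.03,guard=9)); st()
print(r.move_l([0.562,-0.0552,0.066],vel=0.015,guard=8)); st()
p=T.current_ee_pos()
r.move_l([p[0]-0.04,p[1],0.066],vel=0.1); r.move_l([p[0]-0.04,p[1],0.14],vel=0.15); st()
save("side","s1"); marks("side",["tab_face","dish","clamp_axis","press_arm"])
marks("scene",[]); save("scene","c1"); marks("scene",["tab_face","dish","clamp_axis","press_arm"])
```

```text
t 6.99 p [ 0.4654 -0.0552  0.0664] F [-0.27  0.31  0.85] M [ 0.023  0.013 -0.002] q6 -1.8373
False
t 9.47 p [ 0.5349 -0.055   0.066 ] F [-0.05 -0.02 -0.18] M [0.013 0.033 0.012] q6 -1.8027
False
t 11.43 p [ 0.5619 -0.0552  0.066 ] F [-0.01 -0.41  0.16] M [-0.032 -0.008  0.031] q6 -1.7919
t 12.62 p [ 0.5218 -0.0551  0.1394] F [-0.57  0.18  0.05] M [ 0.021 -0.058  0.063] q6 -1.8087
side tab_face [([0.5012, -0.0552, 0.0459], 0.84)]
side dish [([0.4581, 0.0741, 0.0031], 0.96), ([0.5463, -0.0606, 0.0141], 0.54)]
side clamp_axis [([0.5962, -0.0567, 0.0165], 0.9), ([0.5423, -0.1922, 0.0594], 0.75)]
side press_arm [([0.6494, -0.0646, 0.0753], 0.71)]
scene tab_face [([0.4965, -0.0565, 0.0485], 0.95), ([0.5651, -0.1147, -0.0002], 0.26)]
scene dish [([0.4549, 0.0753, -0.0019], 0.74), ([0.5515, -0.061, 0.0161], 0.64)]
scene clamp_axis [([0.5957, -0.0592, 0.0134], 0.86)]
scene press_arm [([0.649, -0.0566, 0.0774], 0.75)]
```

Run:
```python
import cv2
a=cv2.imread("pics/c1.png")[120:320,210:450]; b=cv2.imread("pics/s1.png")[120:320,210:450]
cv2.imwrite("pics/cc1.png",cv2.resize(cv2.hconcat([a,b]),(800,333),interpolation=cv2.INTER_CUBIC))
from plant import telemetry as T
print(T.current_opening())
```

```text
0.0004327336280184939
```

View pics/cc1.png

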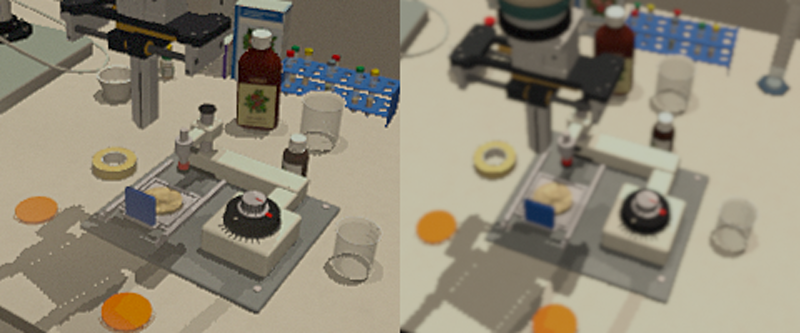

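```bash
cat >> h.py <<'E'
from scipy.spatial.transform import Rotation as R
def proj(c,P):
    k=vision.get_calibration(c); w,x,y,z=k["orientation"]
    v=R.from_quat([x,y,z,w]).inv().apply(np.atleast_2d(P)-k["position"])
    return np.c_[k["fx"]*v[:,0]/v[:,2]+k["cx"],k["fy"]*v[:,1]/v[:,2]+k["cy"]]
E
python3 - <<'E'
from h import *
p=T.current_ee_pos(); print(p,T.current_joints(),T.current_tool_rot())
P=[p,p-[0,0,.025],p+[0,0,.025],[0.5,-0.055,0.056],[0.5,-0.055,0.01]]
print(proj("scene",P)); print(proj("side",P))
print((proj("scene",P)-[210,120])*1.667)
E
```

```text
[ 0.52182201 -0.05517265  0.13976173] [-2.37985254e-01  2.47349387e-01  1.71529344e+00 -1.66421291e-06
  1.17937920e+00 -1.80876623e+00] [-2.08816090e-04  7.35650578e-06  9.99999977e-01  4.98619913e-05]
[[296.32258732 194.95986339]
 [296.51779116 205.98816913]
 [296.12061392 183.54910279]
 [290.58509011 235.78822542]
 [291.09539776 253.90581485]]
[[294.50357069 208.39765765]
 [294.85497652 216.75244383]
 [294.1354387  199.64520174]
 [291.68763195 242.3826772 ]
 [292.397309   255.3378602 ]]
[[143.89975306 124.95809228]
 [144.22515786 143.34227793]
 [143.56306341 105.93635435]
 [134.33534521 193.01897177]
 [135.18602806 223.22099335]]
```

The fingertips show at about the TCP's own pixel (297,195), so they reach less far down than the quoted 25 mm and passed over the tab. I'll push again lower, at a height that works either way.

Run:
```python
from h import *
r.move_l([0.462,-0.055,0.13],vel=0.2)
r.move_l([0.462,-0.055,0.047],vel=0.1,guard=6); st()
a=r.move_l([0.532,-0.055,0.047],vel=0.04,guard=9); print(a); st()
if not a: print(r.move_l([0.562,-0.0552,0.047],vel=0.015,guard=7)); st()
p=T.current_ee_pos()
r.move_l([p[0]-0.03,p[1],0.047],vel=0.1)
r.move_l([p[0]-0.03,p[1],0.13],vel=0.2); st()
save("side","s2"); marks("side",["tab_face","dish","clamp_axis"])
save("scene","c2"); marks("scene",["tab_face","dish","clamp_axis"])
cv2.imwrite("pics/cc2.png",cv2.resize(cv2.hconcat([cv2.imread("pics/c2.png")[120:320,210:450],cv2.imread("pics/s2.png")[120:320,210:450]]),(800,333),interpolation=cv2.INTER_CUBIC))
```

```text
t 14.55 p [ 0.4627 -0.0551  0.0474] F [-0.73 -0.27  0.32] M [-0.015  0.01   0.031] q6 -1.839
False
t 16.45 p [ 0.532  -0.0547  0.047 ] F [-2.26 -0.25 -1.13] M [-0.035  0.428 -0.022] q6 -1.804
True
t 17.41 p [ 0.5407 -0.0549  0.0464] F [1.33 0.52 0.31] M [ 0.036  0.013 -0.007] q6 -1.7992
t 18.4 p [ 0.5107 -0.0548  0.1296] F [ 0.27  0.05 -0.85] M [ 0.082 -0.019 -0.034] q6 -1.8123
side tab_face [([0.5489, -0.0569, 0.0439], 0.59)]
side dish [([0.4571, 0.074, -0.0014], 0.8), ([0.599, -0.0606, 0.0117], 0.74)]
side clamp_axis [([0.5945, -0.059, 0.014], 0.79), ([0.7009, -0.1641, -0.0001], 0.46)]
scene tab_face [([0.5477, -0.0555, 0.0464], 0.62), ([0.7053, -0.1719, -0.0013], 0.41)]
scene dish [([0.3822, -0.1277, 0.0028], 0.96), ([0.456, 0.0778, 0.0011], 0.87)]
scene clamp_axis []
```

View pics/cc2.png

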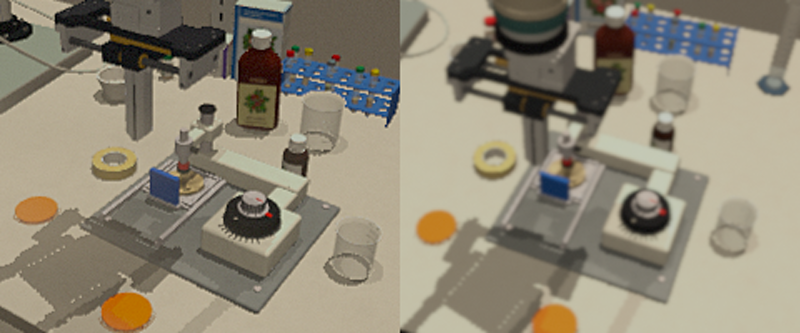

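The tray now looks home: tab face at x≈0.549 and the dish under the foot, at crop pixel (188,185). Next is one close look at the knob, then the grip.

Run:
```python
from h import *
r.move_l([0.47,-0.185,0.15],vel=0.25)
gripper_to(0.074,20); st()
k=vision.get_calibration("wrist"); im=save("wrist","w2"); marks("wrist",["ring_axis","fine_pointer","tab_face"])
m=models.regions_of("coarse_ring","wrist"); f=models.regions_of("fine_knob","wrist")
M=[]
if m: M.append(m[0]["pixels"])
if f: M.append(f[0]["pixels"])
u=np.any(M,axis=0).astype(np.uint8)
c=max(cv2.findContours(u,0,2)[0],key=cv2.contourArea)
print([x.sum() for x in M],cv2.fitEllipse(c),cv2.boundingRect(c))
w,x,y,z=k["orientation"];Rm=R.from_quat([x,y,z,w])
def ray(px,h):
    d=Rm.apply([(px[0]-k["cx"])/k["fx"],(px[1]-k["cy"])/k["fy"],1]); return k["position"]+d*(h-k["position"][2])/d[2]
import scipy.optimize as so
pts=c[:,0,:]
# ring outline: project pts on ring top plane z=.061, fit circle of r=31mm
W=np.array([ray(p,0.061)[:2] for p in pts])
s=so.least_squares(lambda a:np.hypot(*(W-a[:2]).T)-a[2],[0.545,-0.19,0.031],loss="soft_l1",f_scale=0.001); print("circ",s.x,np.std(s.fun))
cv2.drawContours(im:=im.copy(),[c],-1,(0,255,0),1)
cv2.imwrite("pics/w2c.png",im[:,:,::-1]);
```

```text
t 20.7 p [ 0.47  -0.185  0.15 ] F [0.57 0.8  0.29] M [ 0.021 -0.002  0.06 ] q6 -2.0794
wrist ring_axis [([0.5472, -0.188, 0.0576], 0.75)]
wrist fine_pointer [([0.5425, -0.2162, 0.0635], 0.7)]
wrist tab_face [([0.5528, -0.0579, 0.0405], 0.83)]
[np.int64(2005), np.int64(1199)] ((319.1664733886719, 276.3668212890625), (63.58505630493164, 63.86834716796875), 110.18314361572266) (287, 244, 66, 63)
circ [ 0.53900238 -0.18835518  0.031698  ] 0.001110522989883918
```

View pics/w2c.png

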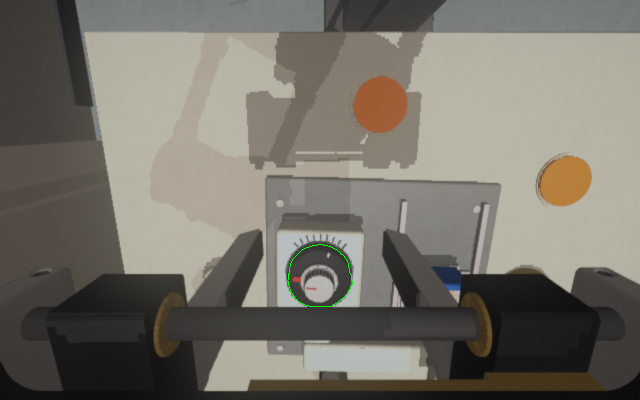

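Run:
```python
from h import *
k=vision.get_calibration("wrist")
w,x,y,z=k["orientation"];Rm=R.from_quat([x,y,z,w])
def ray(px,h):
    d=Rm.apply([(px[0]-k["cx"])/k["fx"],(px[1]-k["cy"])/k["fy"],1]); return np.round(k["position"]+d*(h-k["position"][2])/d[2],4)
print(ray((319,307),.061),ray((319,244),.046),ray((319.5,288),.0775),ray((287,276),.061),ray((352.5,276),.061), k["position"])
print("tab edge",ray((449,268),.056),ray((449,290),.056))
print(proj("wrist",[[.47,-.185,.15],[.545,-.189,.061],[.545,-.189,.0775],[.545,-.189,.045]]))
im=cv2.imread("pics/w2.png"); cv2.imwrite("pics/w2z.png",cv2.resize(im[220:320,260:500],(800,333),interpolation=cv2.INTER_CUBIC))
```

```text
[ 0.5714 -0.1884  0.061 ] [ 0.5118 -0.1885  0.046 ] [ 0.5414 -0.1878  0.0775] [ 0.5382 -0.2187  0.061 ] [ 0.5382 -0.1566  0.061 ] [ 0.39717133 -0.18572452  0.32973925]
tab edge [ 0.5324 -0.0634  0.056 ] [ 0.5559 -0.0611  0.056 ]
[[322.96770873 244.36730421]
 [318.35580968 282.5228292 ]
 [318.15803218 291.6219521 ]
 [318.52823824 274.58993172]]
```

View pics/w2z.png

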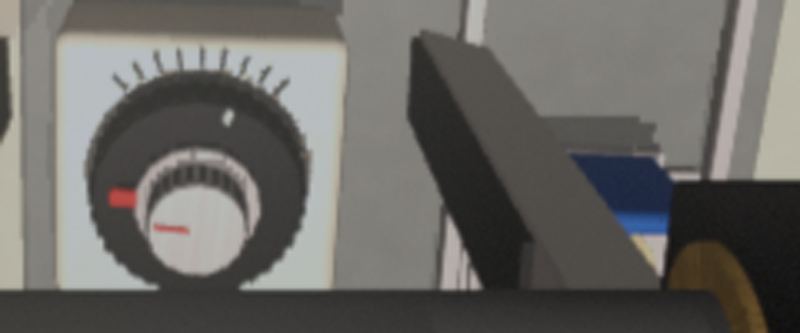

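The knob centre is about (0.544, -0.1885); the red pointer is at crop (122,198) and the ring mark at (228,117). I'll descend with a guard, fingers straddling the ring, and grip.

Run:
```python
from h import *
X,Y=0.544,-0.1885
r.move_l([X,Y,0.15],vel=0.25); r.move_l([X,Y,0.086],vel=0.12); st()
g=r.move_l([X,Y,0.048],vel=0.025,guard=4); st(); print(g)
z=T.current_ee_pos()[2]
if g:
    r.move_l([X,Y,z+0.003],vel=0.05); st()
    gripper_to(0.05,8); print(T.current_opening(),T.current_finger_force()); st()
```

```text
t 22.13 p [ 0.544  -0.1887  0.0866] F [ 0.55 -0.38  0.83] M [ 0.012 -0.03  -0.022] q6 -2.0216
t 23.8 p [ 0.5441 -0.1885  0.0482] F [-0.41  0.73  0.27] M [0.005 0.005 0.025] q6 -2.0213
False
```

Run:
```python
from h import *
g=r.move_l([0.544,-0.1885,0.030],vel=0.02,guard=3.5); st(); print(g)
save("scene","c3"); cv2.imwrite("pics/c3z.png",cv2.resize(cv2.imread("pics/c3.png")[170:320,280:460],(720,600),interpolation=cv2.INTER_CUBIC))
```

```text
t 24.2 p [ 0.5442 -0.1886  0.0447] F [0.28 0.6  4.29] M [0.038 0.056 0.011] q6 -2.0212
True
```

View pics/c3z.png

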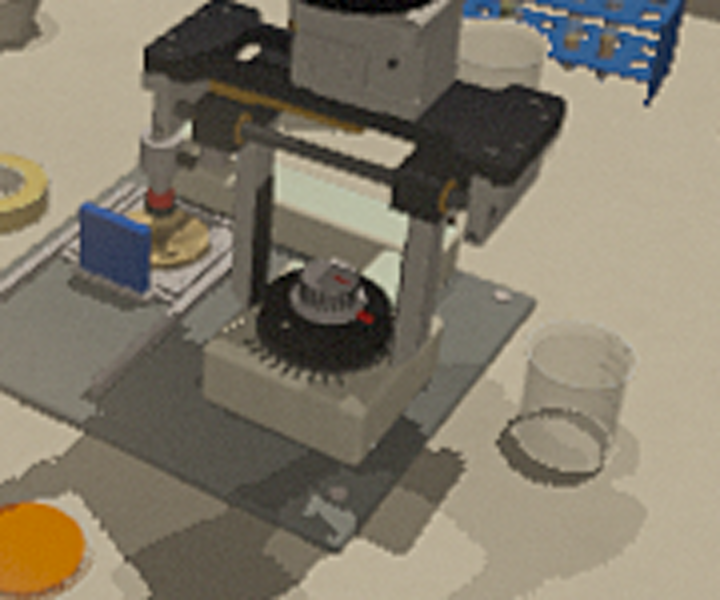

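Contact with the pod came at TCP z = 0.0447, so the tips are at the TCP; the fingers straddle the ring cleanly at crop (250,300) and (420,360). The inner knob is clear, so I'll lift slightly, grip and start turning.

Run:
```python
from h import *
r.move_l([0.544,-0.1885,0.0475],vel=0.05); st()
gripper_to(0.05,18); print(T.current_opening(),T.current_finger_force()); st()
q=np.array(T.current_joints()); q0=q.copy()
for i in range(3):
    q[5]+=0.04; r.movej(q); st()
```

```text
t 24.5 p [ 0.5439 -0.1884  0.0474] F [-0.37 -0.03  0.62] M [ 0.018 -0.007  0.001] q6 -2.0213
0.06174678296298393 17.999337315559387
t 24.86 p [ 0.5437 -0.1884  0.0472] F [ 0.63  0.18 -1.47] M [ 0.032  0.023 -0.064] q6 -2.0212
t 25.11 p [ 0.5438 -0.1884  0.0472] F [-1.36 -0.05 -0.  ] M [ 0.029  0.047 -0.222] q6 -1.9816
t 25.36 p [ 0.5437 -0.1884  0.0472] F [-0.18 -0.45 -0.06] M [-0.016 -0.001 -0.174] q6 -1.9421
t 25.61 p [ 0.5438 -0.1884  0.0472] F [ 0.75 -0.18  0.84] M [ 0.09  -0.023 -0.241] q6 -1.9023
```

```bash
cat >> h.py <<'E'
import json
def red(c,win):
    im=vision.snapshot(c).astype(float); r0,r1,c0,c1=win; w=im[r0:r1,c0:c1]
    s=np.clip(w[...,0]-np.maximum(w[...,1],w[...,2])-35,0,None); rr,cc=np.mgrid[r0:r1,c0:c1]
    S=s.sum()+1e-9; return round((s*rr).sum()/S,2),round((s*cc).sum()/S,2),round(S)
Q0=-2.0212
def step(target):
    q=np.array(T.current_joints()); q[5]=Q0+target; r.movej(q)
    m=[];f=[]
    for i in range(8): r.hold(0.012); m.append(T.current_torque()[2]); f.append(T.current_wrist_force())
    print(round(T.current_joints()[5]-Q0,4),"Mz %.3f+-%.3f"%(np.mean(m),np.std(m)/8**.5),"F",np.round(np.mean(f,0),1),"sc",red("scene",(208,232,306,334)),"sd",red("side",(205,228,300,324)),"t",round(T.current_t(),2),flush=True)
E
python3 - <<'E'
from h import *
for a in [0.12,0.18,0.24,0.29,0.34,0.39,0.43]: step(a)
save("scene","c4")
a=cv2.imread("pics/c3.png")[170:290,290:420]; b=cv2.imread("pics/c4.png")[170:290,290:420]
cv2.imwrite("pics/c34.png",cv2.resize(cv2.hconcat([a,b]),(780,360),interpolation=cv2.INTER_CUBIC))
E
```

```text
0.1196 Mz -0.136+-0.009 F [-0.4 -0.1  0.2] sc (np.float64(220.26), np.float64(319.44), 693) sd (np.float64(217.71), np.float64(309.76), 478) t 26.02
0.179 Mz -0.197+-0.007 F [-0.2 -0.2 -0. ] sc (np.float64(220.46), np.float64(319.42), 652) sd (np.float64(217.91), np.float64(309.7), 490) t 26.44
0.2387 Mz -0.223+-0.010 F [-0.1 -0.8  0.4] sc (np.float64(220.62), np.float64(319.5), 639) sd (np.float64(218.12), np.float64(309.78), 473) t 26.86
0.2889 Mz -0.227+-0.010 F [-0.3 -0.6 -0.2] sc (np.float64(220.83), np.float64(319.54), 593) sd (np.float64(218.21), np.float64(309.82), 485) t 27.27
0.339 Mz -0.219+-0.010 F [-0.7 -0.7  0.2] sc (np.float64(221.24), np.float64(319.43), 687) sd (np.float64(218.42), np.float64(309.77), 494) t 27.69
0.389 Mz -0.212+-0.009 F [-0.2 -0.7 -0. ] sc (np.float64(221.47), np.float64(319.43), 651) sd (np.float64(218.55), np.float64(309.81), 508) t 28.11
0.4292 Mz -0.209+-0.010 F [-0.2 -0.5  0.2] sc (np.float64(221.54), np.float64(319.44), 655) sd (np.float64(218.77), np.float64(309.78), 491) t 28.52
```

View pics/c34.png

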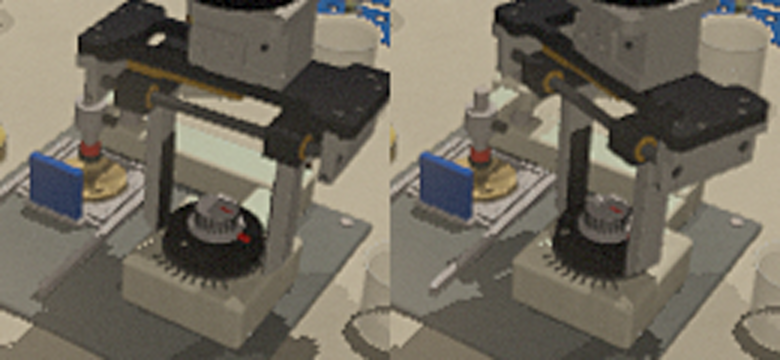

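The foot (red blob in the scene image, row 220.3→221.5) is following the ring down, the inner knob is unmoved, and there's no touch yet. Continuing in safe batches.

Run:
```python
from h import *
for a in [0.48,0.53,0.58,0.63,0.67]: step(a)
```

```text
0.4791 Mz -0.222+-0.009 F [-0.8 -0.7  0.2] sc (np.float64(221.61), np.float64(319.57), 649) sd (np.float64(218.96), np.float64(309.8), 443) t 28.99
0.529 Mz -0.215+-0.011 F [-0.6 -0.9  0.1] sc (np.float64(222.04), np.float64(319.43), 654) sd (np.float64(219.11), np.float64(309.82), 469) t 29.41
0.579 Mz -0.223+-0.012 F [-0.5 -1.2  0. ] sc (np.float64(222.33), np.float64(319.49), 675) sd (np.float64(219.24), np.float64(309.87), 505) t 29.82
0.629 Mz -0.216+-0.011 F [-0.9 -1.  -0.1] sc (np.float64(222.54), np.float64(319.48), 671) sd (np.float64(219.41), np.float64(309.83), 489) t 30.24
0.6692 Mz -0.205+-0.007 F [-1.  -0.9  0.4] sc (np.float64(222.59), np.float64(319.55), 671) sd (np.float64(219.53), np.float64(309.79), 471) t 30.66
```

Run:
```python
from h import *
for a in [0.71,0.75,0.79,0.83]: step(a)
```

```text
0.7093 Mz -0.200+-0.007 F [-0.8 -1.5  0.2] sc (np.float64(222.76), np.float64(319.56), 632) sd (np.float64(219.8), np.float64(309.81), 466) t 31.07
0.7493 Mz -0.213+-0.011 F [-1.3 -1.   0.1] sc (np.float64(223.08), np.float64(319.45), 676) sd (np.float64(219.94), np.float64(309.73), 467) t 31.49
0.7893 Mz -0.210+-0.008 F [-1.  -1.1 -0.2] sc (np.float64(223.31), np.float64(319.47), 687) sd (np.float64(220.04), np.float64(309.83), 452) t 31.91
0.8293 Mz -0.201+-0.006 F [-1.2 -1.1  0.1] sc (np.float64(223.42), np.float64(319.47), 644) sd (np.float64(220.11), np.float64(309.77), 445) t 32.33
```

Run:
```python
from h import *
for a in [0.87,0.91,0.95,0.98]: step(a)
```

```text
0.8693 Mz -0.159+-0.010 F [-1.6 -1.1  0.1] sc (np.float64(223.42), np.float64(319.46), 663) sd (np.float64(220.15), np.float64(309.74), 416) t 32.74
0.9092 Mz -0.147+-0.014 F [-1.4 -1.6 -0. ] sc (np.float64(223.42), np.float64(319.46), 649) sd (np.float64(220.2), np.float64(309.72), 417) t 33.16
0.9493 Mz -0.139+-0.008 F [-1.1 -1.2 -0.2] sc (np.float64(223.48), np.float64(319.46), 663) sd (np.float64(220.18), np.float64(309.71), 409) t 33.58
0.9794 Mz -0.036+-0.007 F [-1.7 -1.   0.1] sc (np.float64(223.49), np.float64(319.41), 646) sd (np.float64(220.18), np.float64(309.74), 408) t 33.99
```

Run:
```python
import numpy as np
a=np.array([.1196,.179,.2387,.2889,.339,.389,.4292,.4791,.529,.579,.629,.6692,.7093,.7493,.7893])
sc=np.array([220.26,220.46,220.62,220.83,221.24,221.47,221.54,221.61,222.04,222.33,222.54,222.59,222.76,223.08,223.31])
sd=np.array([217.71,217.91,218.12,218.21,218.42,218.55,218.77,218.96,219.11,219.24,219.41,219.53,219.8,219.94,220.04])
for y,e in ((sc,[223.42,223.42,223.48,223.49]),(sd,[220.15,220.2,220.18,220.18])):
    p=np.polyfit(a,y,1); print(p,np.std(y-np.polyval(p,a)),(np.mean(e)-p[1])/p[0])
```

```text
[  4.56396999 219.61333674] 0.08655984473494048 0.8411894170434405
[  3.50744562 217.25059417] 0.0437217486632236 0.8344835960345441
```

Touch shows clearly at about 0.83 rad of turning: the foot row goes flat in both cameras and the torque shifts too. The target is about 1.02 rad; then open, retreat and check how far the ring really turned.

Run:
```python
from h import *
step(1.018)
gripper_to(0.076); st(); print(T.current_opening())
p=T.current_ee_pos(); r.move_l([p[0],p[1],0.15],vel=0.12); st()
r.move_to([0.46,-0.185,0.17],[0,0,1,0]); st()
save("wrist","w5"); marks("wrist",["fine_pointer","ring_axis","tab_face"])
im=cv2.imread("pics/w5.png"); a=cv2.imread("pics/w2.png")
# same-looking crop of old / new
cv2.imwrite("pics/w25.png",cv2.resize(cv2.hconcat([a[230:310,275:375],im[220:300,275:375]]),(800,320),interpolation=cv2.INTER_CUBIC))
print("sc",red("scene",(208,232,306,334)),"sd",red("side",(205,228,300,324)))
marks("side",["tab_face","dish","press_arm"])
```

```text
1.0174 Mz -0.108+-0.006 F [-1.4 -1.3 -0.7] sc (np.float64(223.47), np.float64(319.44), 634) sd (np.float64(220.2), np.float64(309.73), 414) t 34.41
t 34.87 p [ 0.5438 -0.1885  0.0472] F [ 0.75 -0.72 -0.69] M [-0.026 -0.    -0.045] q6 -1.0033
0.07611483029228483
t 35.88 p [ 0.5432 -0.1882  0.1492] F [ 0.78 -0.05  0.09] M [-0.052  0.033 -0.028] q6 -1.0037
t 36.89 p [ 0.4601 -0.185   0.1696] F [-0.04  0.1  -0.26] M [ 0.067 -0.015 -0.069] q6 -2.0927
wrist fine_pointer [([0.5438, -0.217, 0.0649], 0.82)]
wrist ring_axis [([0.5454, -0.1893, 0.0598], 0.64)]
wrist tab_face [([0.5501, -0.059, 0.0412], 0.93)]
sc (np.float64(223.5), np.float64(319.45), 635) sd (np.float64(220.2), np.float64(309.72), 417)
side tab_face [([0.5476, -0.0544, 0.0453], 0.64), ([0.5388, -0.2144, 0.0586], 0.22)]
side dish [([0.4566, 0.0737, -0.0004], 0.97), ([0.3828, -0.128, -0.0011], 0.66)]
side press_arm [([0.5942, -0.0577, 0.0142], 0.62), ([0.6528, -0.0632, 0.065], 0.51)]
```

View pics/w25.png

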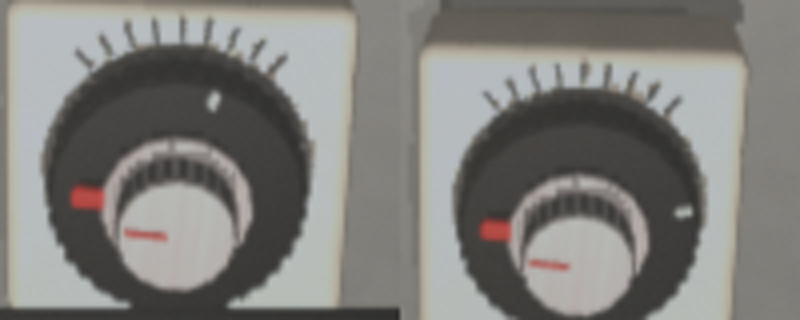

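Run:
```python
from h import *
k=vision.get_calibration("wrist"); w,x,y,z=k["orientation"];Rm=R.from_quat([x,y,z,w])
def ray(px,h,o):
    d=Rm.apply([(px[0]-k["cx"])/k["fx"],(px[1]-k["cy"])/k["fy"],1]); return (o+d*(h-o[2])/d[2])[:2]
p=T.current_ee_pos(); o5=np.array(k["position"]); o2=np.array([0.39717,-0.18572,0.32974])
a=ray((328,255),.061,o2); b=ray((345.75,273),.061,o5)
for c in ([.5425,-.188],[.541,-.188],[.544,-.188]):
    u,v=a-c,b-c; print(np.round(u,4),np.round(v,4),np.arctan2(v[1],v[0])-np.arctan2(u[1],u[0]))
```

```text
[-0.0224  0.0077] [-0.0056  0.0266] -1.0334165274516378
[-0.0209  0.0077] [-0.0041  0.0266] -1.0663033659616517
[-0.0239  0.0077] [-0.0071  0.0266] -0.9993012264043255
```

The ring mark turned about 1.02 rad, so there was no slip. The pointer is unchanged, the tray is home and the gripper is clear, so I'm handing in.

Run:
```python
from h import *
print(r.sign_off())
```

```text
the job is handed in; nothing more can be done
None
```

Handed in at about 37 s of the 61 s allowed: the tray is home, the outer ring is about 0.19 rad past first touch (roughly 8 N, estimated because foot force has no direct reading), the inner knob looks unmoved in the pictures, and the arm is clear; the judge's verdict was not shown.

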